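# Count to the third bay and push the ramekin in

## Robot

A 6-joint arm with a two-finger parallel gripper is mounted at the origin on a cart in front of the work surface, level with it; the furniture and walls round the work are solid. World frame = base frame: x ahead of the robot, y to its left, z up, the work surface at z = 0. Lengths are in m, angles in rad, forces in N, time in s.
With the tool pointing down it reaches from about 0.3 to 0.775 m from the base axis. Payload 14.6 kg.
Tool frame: the origin (TCP) lies between the finger pads; the fingertips stand ctrl.tip_extent ahead of it and the grasp point (between the pads) lies 3 mm ahead of it (ctrl.tip_extent is the distance from the TCP to the fingertips, in m); z points along the fingers, y is the line along which they close (so a half turn about z gives the same grasp; the last joint's range is limited). The gripper opens to 94 mm and grips with 3 to 60 N. Pads are 16 mm wide; open, the fingers measure 119 mm over their backs; the gripper's body (75 mm by 177 mm) begins 78 mm behind the grasp point.
Start: joints at [-1.331, 0.3, 1.521, -0, 1.321, -0.067], TCP at [0.166, -0.524, 0.227] pointing down, gripper open.
Joint ranges: [-3.03, 3.03], [-0.79, 2.21], [0.23, 2.52], [-1.04, 4.18], [0, 3.07], [-2.55, 2.55]. Speed limits (rad/s): [2.22, 2.22, 2.57, 3.14, 3.14, 3.14].

## Interface

Orientations are given as [roll, pitch, yaw] about the fixed x, y, z axes, in that order (R = Rz(yaw) Ry(pitch) Rx(roll)).
In Python, from station import ctrl gives the robot as it stands.
- The arm moves only by the shell command python3 shift.py [OPENING] [FORCE], which reads ROWS from standard input. ROWS is a JSON list of rows, 1 to 10 of them, each an object with the fields x, y, z (the shift in m), drx, dry, drz (a rotation vector in rad); a field left out counts as zero; each row shifts and turns the commanded pose from where the row before left it, along the tool's axes as they then stand; what a row does not reach is not made up. A row lasts 1/10 s, in which the tool goes at most 0.05 m and 0.15 rad, less where a joint would pass 70% of its speed; a pose out of reach is approached as far as the arm can. OPENING is the finger opening in m, set as the command begins (- or left out keeps the last). The fingers move at their own pace and stop on an object; FORCE is the grip in N (left out, the last holds). Time passes only in rows, so rows that do not move let the fingers close. It prints the time, the measured TCP pose, the force, the opening and the grip force at its end. Input that does not fit is refused with a message, and nothing moves.
- ctrl.get_obs(): the state, without advancing time (a new reading comes with each control period).
- ctrl.camera(name): name is "side" or "top" or "wrist"; returns a dict with "pixels" (400x640x3 uint8, blue, green, red), "fx", "fy", "cx", "cy" (pixels), "extrinsics" (4x4, takes a point from camera to world coordinates). Camera axes: x right, y up, looking along -z (the intrinsics and any distortion apply to the point x, -y, -z); pixel columns grow to the right and rows downward; lengths in m; the calibration is good to about 2 mm. A picture is of the moment at which its call begins. There is no depth.
- ctrl.hand_in(): hands the job in; it is judged then, once.
The state is a dict: "time_s": time; "qpos": joint angles; "joint_vel": joint speeds; "tau": joint torques, N m; "ee_pos": TCP position; "eef_rot": TCP orientation; "force": force on the tool from outside, world axes, zero at the start; "moment": the same for the moment, N m; "grip_width": finger opening in m; "grip_force": force on a finger pad.
Only numpy, scipy, OpenCV 4.12 (cv2) and the standard library are available. Lean on these libraries where they do the work, as an engineer would, in place of code of your own. Each camera call takes 0.05 s, during which the arm holds its last target. There are 200 camera calls.

## Task

Count the gaps of the steel rack by touch, beginning at the end beside the service bell: run a fingertip along the rack and touch the first, the second and then the third divider in turn. Then push the small ramekin that stands in front of the rack into the third gap from the bell's end, sliding it on the counter without lifting or tipping it, until it rests against the back rail. Keep it out of the other gaps and leave the bell, the timer and the big ramekin where they stand.

Things in the scene. Friction and masses are not known exactly. Their poses are not given: they have to be found in the camera images.
- bay_rack: Rigid comb-shaped steel rack fixed to the counter, 70 (x) x 330 (y) x 42 mm high; origin on the counter under its centre, x away from the robot, y to its left along the rack; turned up to 0.06 rad. A back rail (front face at x = +25 mm) carries five dividers reaching to x = -35 mm. Four gaps, 70 mm wide, 60 mm deep, open to the robot and above, no floor: things slide in on the counter.
- divider_1: Divider 1 of five from the robot's left (rack y = +160 mm): upright steel fin, 10 mm thick (y), from x = -35 to +25 mm, rounded top 42 mm above the counter; origin on the counter at its x = 0. Axes as the rack's. An open gripper spans two dividers, so touch with the fingers closed; its top is easiest to reach.
- divider_2: Divider 2 of five from the robot's left (rack y = +80 mm): upright steel fin, 10 mm thick (y), from x = -35 to +25 mm, rounded top 42 mm above the counter; origin on the counter at its x = 0. Axes as the rack's. An open gripper spans two dividers, so touch with the fingers closed; its top is easiest to reach.
- divider_3: Divider 3 of five from the robot's left (rack y = +0 mm): upright steel fin, 10 mm thick (y), from x = -35 to +25 mm, rounded top 42 mm above the counter; origin on the counter at its x = 0. Axes as the rack's. An open gripper spans two dividers, so touch with the fingers closed; its top is easiest to reach.
- divider_4: Divider 4 of five from the robot's left (rack y = -80 mm): upright steel fin, 10 mm thick (y), from x = -35 to +25 mm, rounded top 42 mm above the counter; origin on the counter at its x = 0. Axes as the rack's. An open gripper spans two dividers, so touch with the fingers closed; its top is easiest to reach.
- divider_5: Divider 5 of five from the robot's left (rack y = -160 mm): upright steel fin, 10 mm thick (y), from x = -35 to +25 mm, rounded top 42 mm above the counter; origin on the counter at its x = 0. Axes as the rack's. An open gripper spans two dividers, so touch with the fingers closed; its top is easiest to reach.
- gap_a (a point): Point on the counter in gap 1 from the robot's left, between divider_1 and divider_2 (rack x = -5 mm, y = +120 mm): there the small ramekin's centre lies when it is fully home and central. Axes as the rack's.
- gap_b (a point): Point on the counter in gap 2 from the robot's left, between divider_2 and divider_3 (rack x = -5 mm, y = +40 mm): there the small ramekin's centre lies when it is fully home and central. Axes as the rack's.
- gap_c (a point): Point on the counter in gap 3 from the robot's left, between divider_3 and divider_4 (rack x = -5 mm, y = -40 mm): there the small ramekin's centre lies when it is fully home and central. Axes as the rack's.
- gap_d (a point): Point on the counter in gap 4 from the robot's left, between divider_4 and divider_5 (rack x = -5 mm, y = -120 mm): there the small ramekin's centre lies when it is fully home and central. Axes as the rack's.
- small_ramekin: The small ramekin: low round ceramic cup, 58 mm across at the rim, 52 mm at the foot, 34 mm high, about 0.12 kg, loose; origin at the centre of its underside. It starts 5 to 20 mm in front of the dividers' front edges, anywhere along the middle 240 mm of the rack. Dark glazed, the smaller of the two ramekins.
- bell: Service bell: round domed counter bell with a button on top, 84 mm across, 59 mm high, loose, centre about 75 mm beyond either end of the rack (left or right differs from run to run; the timer is at the other): counting begins at its end, and gap n lies between dividers n and n+1. Origin at the centre of its underside.
- timer: Kitchen timer, a wedge 53 x 70 x 50 mm high, loose, beyond the other end of the rack. Origin at the centre of its underside. A bystander.
- big_ramekin: The bigger ramekin, pale, 70 mm across, 42 mm high, loose, in front of the rack's right end, past the last divider. Origin at the centre of its underside. A bystander.

How it is judged:
On the way, in this order (a step that is already met when the one before it is completed fails the run):
1. a finger touches the first divider from the bell's end (((y of bell in the frame of bay_rack above 0 m and contact force between the fingers and divider_1 above 0.3 N) or (y of bell in the frame of bay_rack below 0 m and contact force between the fingers and divider_5 above 0.3 N))).
2. a finger touches the second divider from the bell's end (((y of bell in the frame of bay_rack above 0 m and contact force between the fingers and divider_2 above 0.3 N) or (y of bell in the frame of bay_rack below 0 m and contact force between the fingers and divider_4 above 0.3 N))).
3. a finger touches the third (middle) divider (contact force between the fingers and divider_3 above 0.3 N).
4. the small ramekin is home in the third gap from the bell's end (((y of bell in the frame of bay_rack above 0 m and x of small_ramekin in the frame of gap_c between -0.008 and 0.008 m and y of small_ramekin in the frame of gap_c between -0.014 and 0.014 m) or (y of bell in the frame of bay_rack below 0 m and x of small_ramekin in the frame of gap_b between -0.008 and 0.008 m and y of small_ramekin in the frame of gap_b between -0.014 and 0.014 m))), for 0.2 s.
At the end, for the whole second after the job is handed in: The small ramekin stands upright on the counter in the third gap from the bell's end, within 8 mm of its home position against the back rail (and within 14 mm of the gap's middle), at rest; bell, timer and big ramekin are within 20 mm of where they stood (((y of bell in the frame of bay_rack above 0 m and x of small_ramekin in the frame of gap_c between -0.008 and 0.008 m and y of small_ramekin in the frame of gap_c between -0.014 and 0.014 m) or (y of bell in the frame of bay_rack below 0 m and x of small_ramekin in the frame of gap_b between -0.008 and 0.008 m and y of small_ramekin in the frame of gap_b between -0.014 and 0.014 m)) and height (world z) of small_ramekin below 0.006 m and angle between small_ramekin's own z axis and vertical below 0.1 rad and linear speed of small_ramekin below 0.01 m/s and distance of each of bell, timer, big_ramekin from where it was at the start of the episode below 0.02 m); the robot touches nothing.
It fails at once if the small ramekin is lifted off the counter (more than 12 mm) (height (world z) of small_ramekin above 0.012 m).
It fails at once if the small ramekin is tipped (more than 0.35 rad) (angle between small_ramekin's own z axis and vertical above 0.35 rad).
It fails at once if the small ramekin is pushed into a wrong gap ((y of bell in the frame of bay_rack above 0 m and x of small_ramekin in the frame of gap_c above -0.03 m and (y of small_ramekin in the frame of gap_c above 0.04 m or y of small_ramekin in the frame of gap_c below -0.04 m)) or (y of bell in the frame of bay_rack below 0 m and x of small_ramekin in the frame of gap_b above -0.03 m and (y of small_ramekin in the frame of gap_b above 0.04 m or y of small_ramekin in the frame of gap_b below -0.04 m))).
It fails at once if the bell, the timer or the big ramekin is moved more than 20 mm (distance of any of bell, timer, big_ramekin from where it was at the start of the episode above 0.02 m).
It also fails if it takes over 50 s, if anything falls off the work surface, if the arm or the gripper's body presses on something with over 40 N, if the wrist force passes 120 N, or if a joint passes its speed limit or range.

## Working session

There is one attempt and no reset: what is moved stays moved. The work goes in short steps, Python scripts to look and compute and a shell command to move; the robot and the scene stay as the last step left them, time stands still between calls to the robot, and variables do not carry over. Pictures are saved under pics/ and viewed, at most 10 in all, crops included, and the job is handed in when it is done.

```bash
mkdir -p pics; ls; python3 - <<'E'
from station import ctrl
import cv2,numpy as np
for n in("top","side"):
    c=ctrl.camera(n);cv2.imwrite(f"pics/{n}0.png",c["pixels"])
    print(n,c["fx"],c["fy"],c["cx"],c["cy"],np.round(c["extrinsics"],4).tolist(),[k for k in c])
o=ctrl.get_obs();print(ctrl.tip_extent,o)
E
```

```text
pics
shift.py
station.py
top 494.0451983139641 494.0451983139641 322.5874193008099 194.01177870644818 [[-0.0047, 0.9971, -0.0756, 0.3743], [-0.9999, -0.0038, 0.0131, -0.0243], [0.0128, 0.0757, 0.9971, 1.2673], [0.0, 0.0, 0.0, 1.0]] ['pixels', 'fx', 'fy', 'cx', 'cy', 'extrinsics']
side 370.33521833322527 370.33521833322527 314.31913120451236 198.76108118939362 [[-0.9252, 0.1559, -0.3459, 0.1895], [-0.3787, -0.4339, 0.8175, 0.6598], [-0.0226, 0.8874, 0.4605, 0.4224], [0.0, 0.0, 0.0, 1.0]] ['pixels', 'fx', 'fy', 'cx', 'cy', 'extrinsics']
0.022 {'time_s': 0.1, 'qpos': array([-1.33060052e+00,  3.00424215e-01,  1.52151276e+00,  2.37745096e-05,
        1.32068030e+00, -6.65712231e-02]), 'joint_vel': array([-0.00053955,  0.00055011, -0.00078648, -0.00081111, -0.00074498,
        0.00032762]), 'tau': array([ 2.62324866e-03, -5.32645583e+01, -3.53284228e+01,  7.10226805e-02,
        2.34808191e-02, -6.68615644e-05]), 'ee_pos': array([ 0.16605677, -0.5241175 ,  0.22694093]), 'eef_rot': array([-3.14057184e+00, -9.11374780e-05,  3.06761083e-01]), 'force': array([-0.06533204, -0.70884223, -0.38564943]), 'moment': array([0.00370876, 0.06602153, 0.03205892]), 'grip_force': 0.0, 'grip_width': 0.09414808584500478}
```

View pics/top0.png

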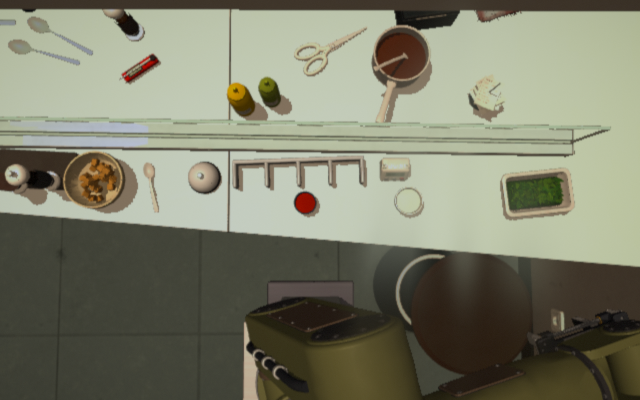

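View pics/side0.png

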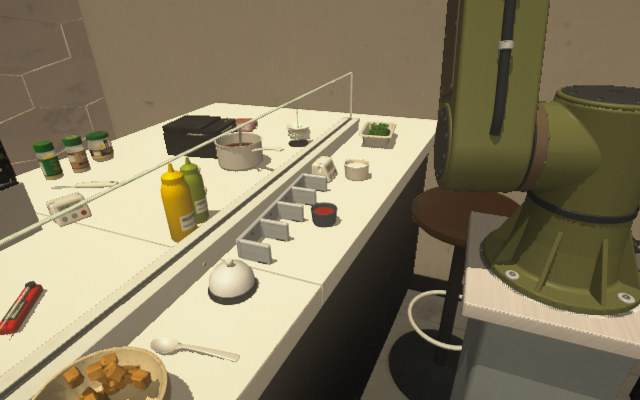

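The bell, at (204,177), is at the robot's left, so counting starts at divider_1 and the target is gap_c. The small ramekin (red contents) is at (306,203), in front of about gap 2 or 3. The timer is at (395,168), the big ramekin at (408,201), and a glass guard stands behind the rack.

```bash
python3 - <<'E'
import cv2
p=cv2.imread("pics/top0.png")[115:230,220:380]
cv2.imwrite("pics/crop0.png",cv2.resize(p,None,fx=5,fy=5,interpolation=cv2.INTER_CUBIC))
E
```

```text
(no output)
```

View pics/crop0.png

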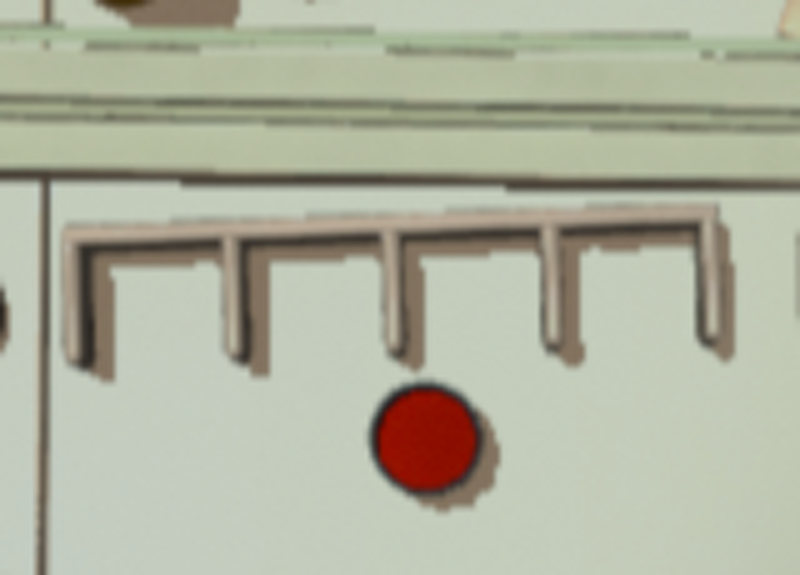

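The crop shows divider front tips at about (75,357), (236,355), (397,350), (553,346) and (709,341). The back rail corners are at (66,228) and (717,207), and the ramekin rim centre is at (427,438), in front of the gap_c/divider_3 area.

```bash
cat > h.py <<'E'
import numpy as np
from station import ctrl
def ray(c,u,v,z):
    E=c["extrinsics"];d=E[:3,:3]@np.array([(u-c["cx"])/c["fx"],-(v-c["cy"])/c["fy"],-1]);o=E[:3,3]
    return (o+d*(z-o[2])/d[2])[:2]
def fit(c,tips,ends):
    # rigid 2D fit of rack
    m=[(-.035,y) for y in (.16,.08,0,-.08,-.16)]+[(.035,.165),(.035,-.165)]
    w=np.array([ray(c,*p,z) for p,z in [(p,.036) for p in tips]+[(p,.042) for p in ends]]);m=np.array(m)
    A=(m-m.mean(0)).T@(w-w.mean(0));t=np.arctan2(A[0,1]-A[1,0],A[0,0]+A[1,1])
    R=np.array([[np.cos(t),-np.sin(t)],[np.sin(t),np.cos(t)]]);o=w.mean(0)-R@m.mean(0)
    return o,t,R,w-(m@R.T+o)
E
python3 - <<'E'
from h import *
c=ctrl.camera("top")
f=lambda x,y:(220+x/5-.4,115+y/5-.4)
o,t,R,res=fit(c,[f(*p) for p in [(75,357),(236,355),(397,350),(553,346),(709,341)]],[f(66,228),f(717,207)])
print(o,t);print(np.round(res*1000,1))
for y in(.16,.08,0,-.08):print("div",y,np.round(R@[0,y]+o,4))
print("gap_c",R@[-.005,-.04]+o)
r=ray(c,*f(427,438),.034);print("ram",r,R.T@(r-o))
for n,u,v,z in(("bell",204,177,.04),("timer",395,168,.05),("big",408,201,.042)):print(n,ray(c,u,v,z))
for u,v in((300,151),(300,122)):
  for z in(0,.2,.4):print("glass",z,ray(c,u,v,z))
E
```

```text
[0.5253905  0.02039038] 0.02504120038371388
[[ 2.1 -0.3]
 [ 0.8 -0.6]
 [ 1.1 -1.1]
 [ 0.8  0.8]
 [ 1.   2.6]
 [-3.6 -3. ]
 [-2.2  1.6]]
div 0.16 [0.5214 0.1803]
div 0.08 [0.5234 0.1004]
div 0 [0.5254 0.0204]
div -0.08 [ 0.5274 -0.0596]
gap_c [ 0.52139361 -0.01972228]
ram [0.44742592 0.00357241] [-0.07836123 -0.01486058]
bell [0.51093062 0.25473163]
timer [ 0.5307341  -0.22059684]
big [ 0.44892078 -0.25301146]
glass 0 [0.58222654 0.01700326]
glass 0.2 [0.54940575 0.01048922]
glass 0.4 [0.51658496 0.00397518]
glass 0 [0.65834293 0.01690491]
glass 0.2 [0.61350941 0.01040639]
glass 0.4 [0.56867589 0.00390788]
```

```bash
echo '[{"drz":0.15}, {"drz":0.132}, {"x":0.022, "y":-0.0435}, {"x":0.022, "y":-0.0435}, {"x":0.022, "y":-0.0435}, {"x":0.022, "y":-0.0435}, {"x":0.022, "y":-0.0435}, {"x":0.022, "y":-0.0435}, {"x":0.022, "y":-0.0435}, {"x":0.022, "y":-0.0435}]' | python3 shift.py 0
echo '[{"x":0.022, "y":-0.0435}, {"x":0.022, "y":-0.0435}, {"x":0.022, "y":-0.0435}, {"x":0.022, "y":-0.0435}, {"x":0.022, "y":-0.0435}, {"x":0.022, "y":-0.0435}, {"x":0.022, "y":-0.0435}, {"x":0.022, "y":-0.0435}, {}, {}]' | python3 shift.py
cat >> h.py <<'E'
O=np.array([0.5254,0.0204]);T=0.025
def rack(p):
    c,s=np.cos(T),np.sin(T);return np.array([[c,s],[-s,c]])@(np.array(p[:2])-O)
def st():
    o=ctrl.get_obs();print("rack",np.round(rack(o["ee_pos"]),4),"z",o["ee_pos"][2].round(4),"rot",o["eef_rot"].round(3),"F",o["force"].round(2),"q",o["qpos"].round(2),"w",o["grip_width"])
E
python3 -c "from h import *;st()"
```

```text
time_s: 1.15
ee_pos: [0.3337, -0.1702, 0.2276]
eef_rot: [3.141, -0.0, 0.024]
force: [1.6, -0.1, 0.5]
grip_width: 0.0178
grip_force: 0.0
time_s: 2.15
ee_pos: [0.5005, 0.1807, 0.2267]
eef_rot: [3.141, 0.001, 0.026]
force: [0.8, -0.8, -0.7]
grip_width: 0.0004
grip_force: 0.0
rack [-0.0209  0.1609] z 0.2267 rot [3.141e+00 1.000e-03 2.600e-02] F [ 0.77 -0.78 -0.66] q [ 0.28  0.26  1.57 -0.    1.31  1.82] w 0.0004205347821952722
```

```bash
echo '[{"z":0.05}, {"z":0.05}, {"z":0.04}, {"z":0.016}, {}, {}]' | python3 shift.py; echo '[{"z":0.003}, {"z":0.002}, {"z":0.002}, {}]' | python3 shift.py; python3 -c "
from h import *;st()
import cv2;cv2.imwrite('pics/w1.png',ctrl.camera('wrist')['pixels'])"
```

```text
time_s: 2.75
ee_pos: [0.5011, 0.1795, 0.0725]
eef_rot: [-3.141, -0.001, 0.024]
force: [0.4, -0.1, 0.2]
grip_width: 0.0007
grip_force: 0.0
time_s: 3.15
ee_pos: [0.5007, 0.1802, 0.0645]
eef_rot: [3.142, -0.0, 0.025]
force: [0.0, 0.7, -0.5]
grip_width: 0.0005
grip_force: 0.0
rack [-0.0207  0.1604] z 0.0645 rot [ 3.142 -0.     0.025] F [ 0.04  0.74 -0.51] q [ 0.28  0.46  1.72 -0.    0.96  1.82] w 0.0005483062961754081
```

View pics/w1.png

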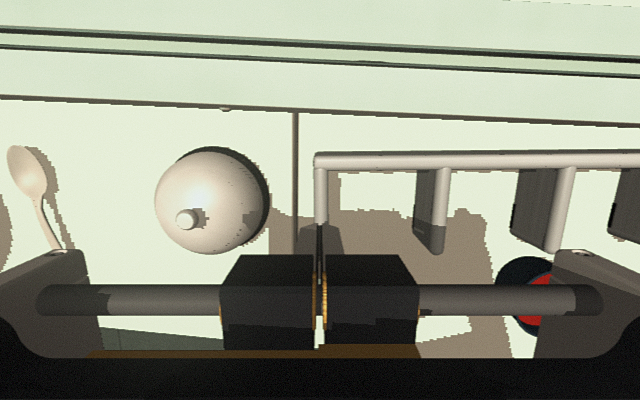

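The wrist view shows the closed fingers at (318,290), lined up with divider_1's top, with the bell clear to the left at (212,203). I'll lower further until the force shows contact.

```bash
echo '[{"z":0.002}, {"z":0.001}, {}, {}]' | python3 shift.py; python3 -c "
from h import *;st()"
```

```text
time_s: 3.6
ee_pos: [0.5012, 0.1803, 0.0638]
eef_rot: [-3.141, -0.001, 0.025]
force: [-11.7, -5.0, 29.3]
grip_width: 0.0004
grip_force: 14.8
rack [-0.0202  0.1605] z 0.0638 rot [-3.141e+00 -1.000e-03  2.500e-02] F [-11.72  -5.04  29.32] q [ 0.28  0.46  1.72 -0.    0.96  1.82] w 0.00037790186114048524
```

```bash
echo '[{"z":-0.012}, {"y":0.04}, {"y":0.04}, {}, {"z":0.006}, {"z":0.003}, {"z":0.002}, {"z":0.001}, {}, {}]' | python3 shift.py; python3 -c "
from h import *;st()"
```

```text
time_s: 4.6
ee_pos: [0.503, 0.101, 0.0636]
eef_rot: [3.141, -0.001, 0.027]
force: [-14.3, -6.2, 37.0]
grip_width: 0.0005
grip_force: 18.1
rack [-0.0203  0.0812] z 0.0636 rot [ 3.141e+00 -1.000e-03  2.700e-02] F [-14.28  -6.19  36.97] q [ 0.13  0.42  1.78 -0.    0.94  1.67] w 0.0005062766279945279
```

```bash
echo '[{"z":-0.012}, {"y":0.04}, {"y":0.04}, {}, {"z":0.006}, {"z":0.003}, {"z":0.002}, {"z":0.001}, {}, {}]' | python3 shift.py; python3 -c "
from h import *;st()"
```

```text
time_s: 5.6
ee_pos: [0.505, 0.0215, 0.0635]
eef_rot: [3.141, -0.001, 0.027]
force: [-15.6, -1.9, 37.8]
grip_width: 0.0003
grip_force: 18.6
rack [-0.0204  0.0016] z 0.0635 rot [ 3.141e+00 -1.000e-03  2.700e-02] F [-15.55  -1.86  37.78] q [-0.03  0.41  1.8  -0.    0.93  1.51] w 0.0003088565183366898
```

```bash
echo '[{"z":-0.045}, {"x":-0.03, "y":0.008}, {"x":-0.028, "y":0.0085}, {}, {}, {}, {}]' | python3 shift.py 0.094; python3 -c "
from h import *;st()
import cv2;p=ctrl.camera('top')['pixels'][115:230,220:380];cv2.imwrite('pics/t2.png',cv2.resize(p,None,fx=4,fy=4));cv2.imwrite('pics/w2.png',ctrl.camera('wrist')['pixels'])"
```

```text
time_s: 6.3
ee_pos: [0.4477, 0.0028, 0.1062]
eef_rot: [-3.142, 0.0, 0.026]
force: [0.7, -0.3, -0.1]
grip_width: 0.0529
grip_force: 0.0
rack [-0.0781 -0.0157] z 0.1062 rot [-3.142  0.     0.026] F [ 0.66 -0.28 -0.14] q [-0.08  0.23  1.93  0.    0.99  1.47] w 0.05293399157752919
```

View pics/w2.png

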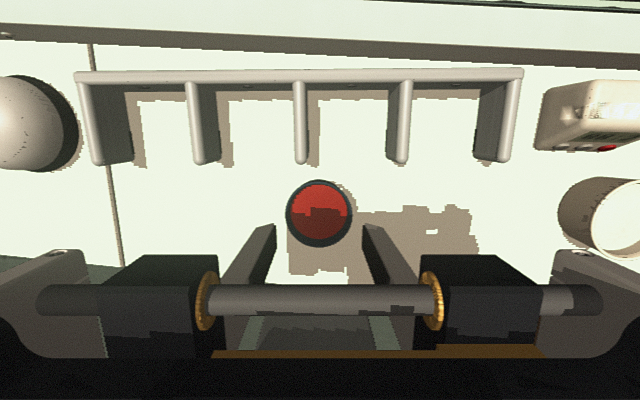

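The ramekin (319,213) is centred between the still-opening fingers. I'll let them open fully, then lower them around it.

```bash
echo '[{}, {}, {}, {}, {}, {}, {}]' | python3 shift.py 0.094; echo '[{"z":0.03}, {"z":0.03}, {"z":0.012}, {}, {}]' | python3 shift.py; echo '[{}, {}, {}, {}, {}, {}]' | python3 shift.py 0.062 5
```

```text
time_s: 7.1
ee_pos: [0.4471, 0.0023, 0.1065]
eef_rot: [-3.142, -0.0, 0.025]
force: [-0.6, -0.7, -0.8]
grip_width: 0.0941
grip_force: 0.0
time_s: 7.6
ee_pos: [0.4476, 0.0023, 0.0353]
eef_rot: [3.142, -0.001, 0.025]
force: [0.5, -0.2, -0.1]
grip_width: 0.0936
grip_force: 0.0
time_s: 8.2
ee_pos: [0.4472, 0.0023, 0.0345]
eef_rot: [-3.142, -0.0, 0.025]
force: [0.3, 0.4, -0.3]
grip_width: 0.0626
grip_force: 0.0
```

```bash
echo '[{"y":0.004}, {"y":0.004}, {"y":0.004}, {"y":0.004}, {"y":0.004}, {"y":0.004}, {"y":0.002}, {}]' | python3 shift.py; echo '[{}, {}, {}, {}, {}, {}, {"z":-0.03}, {"z":-0.04}, {"x":-0.035}, {"x":-0.035}]' | python3 shift.py 0.094; python3 -c "
from h import *;st()
import cv2;c=ctrl.camera('top');p=c['pixels'][115:230,220:380];cv2.imwrite('pics/t3.png',cv2.resize(p,None,fx=5,fy=5,interpolation=2))"
```

```text
time_s: 9.0
ee_pos: [0.4478, -0.024, 0.0344]
eef_rot: [3.142, 0.0, 0.024]
force: [0.0, -0.2, 0.8]
grip_width: 0.0617
grip_force: 0.0
time_s: 10.0
ee_pos: [0.3773, -0.0254, 0.1051]
eef_rot: [3.141, -0.002, 0.025]
force: [-0.1, -0.4, 0.0]
grip_width: 0.0939
grip_force: 0.0
rack [-0.1492 -0.0421] z 0.1051 rot [ 3.141e+00 -2.000e-03  2.500e-02] F [-0.1  -0.42  0.05] q [-0.16  0.08  2.1  -0.    0.96  1.38] w 0.09387002745005615
```

View pics/t3.png

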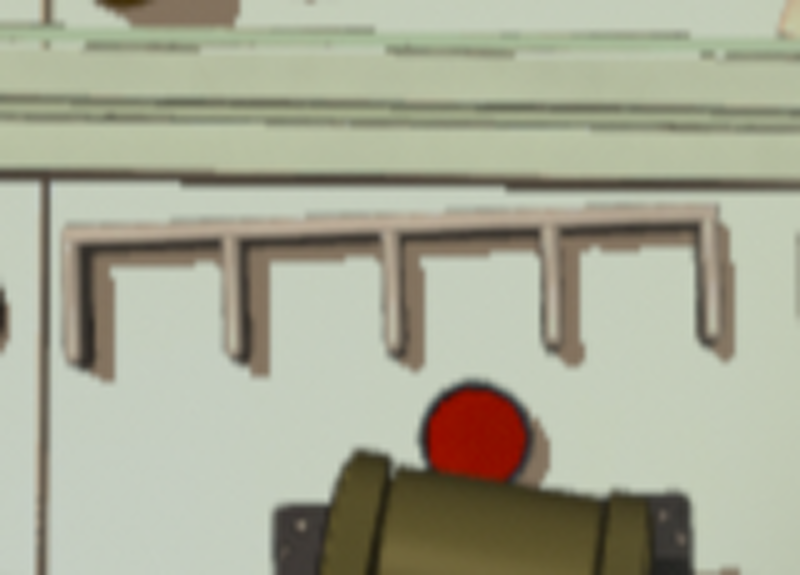

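The ramekin rim spans u 419–531 with its centre at 475, midway between divider_3 (397) and divider_4 (553), so it is lined up with gap_c. Next I'll narrow the fingers to 30 mm, lower them behind it and push with two contacts.

```bash
echo '[{"y":-0.002}, {}, {}, {}, {}, {}, {}, {"z":0.04}, {"z":0.031}, {}]' | python3 shift.py 0.03; echo '[{"x":0.015}, {"x":0.015}, {"x":0.006}, {"x":0.006}, {"x":0.006}, {"x":0.006}, {"x":0.006}, {"x":0.006}, {}]' | python3 shift.py;python3 -c "
from h import *;st()
import cv2;c=ctrl.camera('wrist');cv2.imwrite('pics/w4.png',c['pixels'])"
```

```text
time_s: 11.05
ee_pos: [0.3758, -0.0231, 0.0309]
eef_rot: [-3.141, 0.006, 0.025]
force: [0.3, 0.5, 0.1]
grip_width: 0.0301
grip_force: 0.0
time_s: 11.95
ee_pos: [0.4445, -0.0218, 0.0335]
eef_rot: [3.142, -0.001, 0.025]
force: [-0.2, -0.0, -0.2]
grip_width: 0.0298
grip_force: 0.0
rack [-0.082  -0.0401] z 0.0335 rot [ 3.142e+00 -1.000e-03  2.500e-02] F [-0.21 -0.05 -0.17] q [-0.13  0.35  1.98  0.    0.81  1.41] w 0.029844963893747547
```

View pics/w4.png

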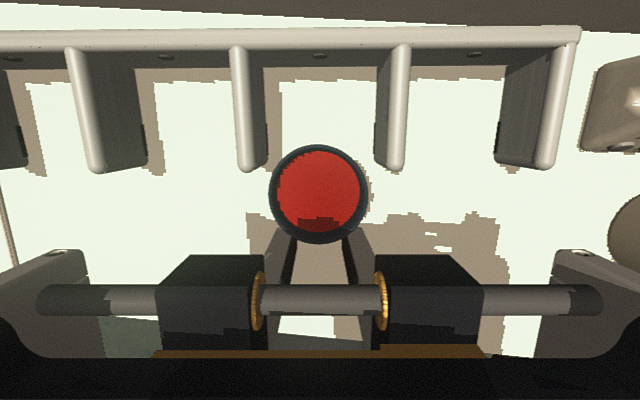

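The ramekin (319,193) is nested between the fingers, entering between divider_3 (248) and divider_4 (396). I'll keep pushing.

```bash
echo '[{"x":0.006}, {"x":0.006}, {"x":0.006}, {"x":0.006}, {"x":0.006}, {"x":0.006}, {"x":0.003}, {}]' | python3 shift.py;python3 -c "
from h import *;st()"; echo '[{"x":0.002}, {"x":0.001}, {"x":0.001}, {}]' | python3 shift.py;python3 -c "
from h import *;st()"
```

```text
time_s: 12.8
ee_pos: [0.4831, -0.0208, 0.0334]
eef_rot: [3.142, -0.0, 0.025]
force: [-0.3, 0.7, 0.0]
grip_width: 0.0301
grip_force: 0.0
rack [-0.0434 -0.0401] z 0.0334 rot [ 3.142 -0.     0.025] F [-0.34  0.71  0.02] q [-0.12  0.42  1.87  0.    0.85  1.43] w 0.030089311438769407
time_s: 13.2
ee_pos: [0.4867, -0.0207, 0.0334]
eef_rot: [-3.142, 0.0, 0.025]
force: [-0.9, -0.3, 0.2]
grip_width: 0.0302
grip_force: 0.3
rack [-0.0397 -0.0401] z 0.0334 rot [-3.142  0.     0.025] F [-0.9  -0.27  0.16] q [-0.12  0.43  1.86  0.    0.85  1.43] w 0.030245776468227976
```

```bash
for i in 1; do echo '[{"x":0.001}, {"x":0.001}, {}]' | python3 shift.py | grep -E "ee_pos|force"; python3 -c "
from h import *;st()
import cv2;c=ctrl.camera('wrist');cv2.imwrite('pics/w5.png',c['pixels'])"; done
```

```text
ee_pos: [0.4888, -0.0207, 0.0335]
force: [-0.1, 0.6, -0.1]
grip_force: 0.3
rack [-0.0376 -0.0401] z 0.0335 rot [ 3.142 -0.     0.025] F [-0.06  0.62 -0.1 ] q [-0.12  0.43  1.86 -0.    0.85  1.43] w 0.03000817249326235
```

View pics/w5.png

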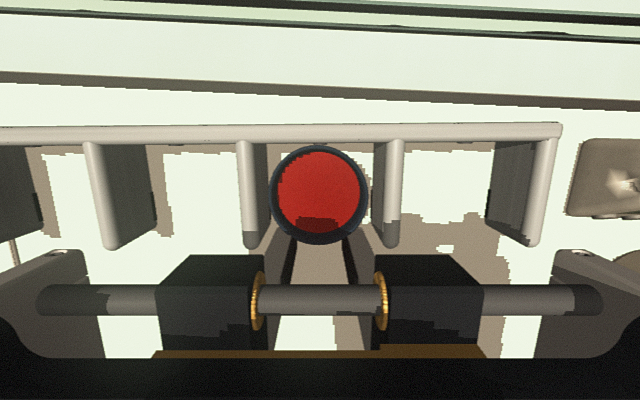

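The ramekin rim's far edge (row 145) is just short of the rail's front face (row ~141), and it is centred in the gap. I'll creep forward until the force rises.

```bash
echo '[{"x":0.001}, {"x":0.001}, {}]' | python3 shift.py | grep -E "ee_pos|force"; python3 -c "
from h import *;st()"; echo '[{"x":0.001}, {}]' | python3 shift.py | grep -E "ee_pos|force"; python3 -c "
from h import *;st()"
```

```text
ee_pos: [0.4906, -0.0206, 0.0333]
force: [-1.8, -0.4, 0.3]
grip_force: 0.9
rack [-0.0358 -0.0401] z 0.0333 rot [-3.142e+00  1.000e-03  2.500e-02] F [-1.79 -0.38  0.34] q [-0.12  0.43  1.85 -0.    0.86  1.43] w 0.030228922099157614
ee_pos: [0.491, -0.0205, 0.0332]
force: [-7.1, 0.3, 2.6]
grip_force: 2.9
rack [-0.0354 -0.0401] z 0.0332 rot [-3.141e+00  2.000e-03  2.500e-02] F [-7.11  0.3   2.6 ] q [-0.12  0.44  1.85 -0.    0.86  1.43] w 0.030406323875349365
```

Contact with the back rail: 7 N and the tool stopped advancing. I'll back off straight, lift away and check.

```bash
echo '[{"x":-0.004}, {"x":-0.01}, {"x":-0.03}, {"x":-0.04}, {"z":-0.05}, {"z":-0.05}, {"x":-0.03, "z":-0.03}, {}, {}, {}]' | python3 shift.py; python3 -c "
from h import *
import cv2;c=ctrl.camera('top');p=c['pixels'][115:230,180:430];cv2.imwrite('pics/t6.png',cv2.resize(p,None,fx=3.2,fy=3.2,interpolation=2))"
```

```text
time_s: 15.05
ee_pos: [0.3776, -0.0234, 0.1624]
eef_rot: [-3.141, 0.001, 0.025]
force: [-0.0, -0.2, -0.5]
grip_width: 0.0298
grip_force: 0.0
```

View pics/t6.png

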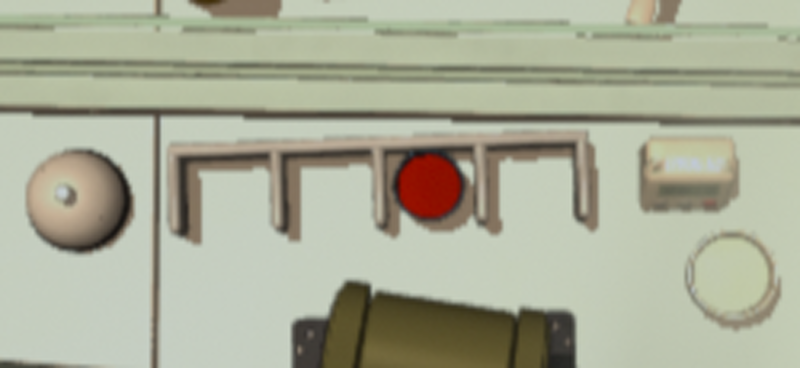

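The ramekin (430,186) sits upright in gap_c against the back rail, midway between dividers at 380 and 481. The bell, timer and big ramekin are unmoved.

```bash
python3 -c "
from station import ctrl
print(ctrl.hand_in())"
```

```text
the job is handed in; nothing more can be done
None
```

I touched dividers 1, 2 and 3 in turn from the bell's end (the robot's left), slid the small ramekin into the third gap until it stopped against the back rail, and handed the job in at about 15 s of robot time; the final picture shows it upright and central, with the bell, timer and big ramekin where they stood, and hand-in returned no verdict.

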